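# Weigh the stepped bush on the bench scale

### The job

Weigh the stepped steel bush: stand it upright on its wide foot in the middle of the bench scale's small round pan, so that no part of the foot overhangs the pan's edge, and let go of it. Set it down rather than dropping it, and leave the plain brass bush and the brass weight where they stand.

Things in the scene. Friction and masses are not known exactly. Their poses are not given: they have to be found in the camera images.
- bush_mid (a point): the centre, half-way up, of the stepped bush of bare grey turned steel that is to be weighed. It is 32 mm tall with an upright through hole: the foot is a round flange 40 mm across and 15 mm high, above it a narrower round neck 28 mm across and 17 mm high. It stands on its foot on the bench, so its neck runs from 1 mm below this point to 16 mm above it, and its underside is 16 mm below. z is its axis, up. About 0.12 kg. It is easily gripped by the neck from above.
- pan_top (a point): the centre of the upper face of the scale's round steel pan, 70 mm across, flat, level and rigid, 52 mm above the bench. The scale is fixed to the bench: a low grey housing 170 x 120 mm, its top 34 mm above the bench, with a dark readout panel at the end nearer the robot and the pan, on a short stem, at the far half. x points along the housing away from the readout, z up. Nothing on the scale is higher than the pan.
- plain_bush: bystander: a plain brass bush without a step, 32 mm across and 19 mm tall, standing on the bench; origin at the centre of its underside. To be left alone.
- brass_weight: bystander: a brass weight with a knob on top, 38 mm across and 57 mm tall, standing on the bench; origin at the centre of its underside. To be left alone.
Not all that is in view belongs to the job. Leave any black look-alike of the part that bears bush_mid alone.

How it is judged:
At the end, for the whole second after the job is handed in: The stepped bush stands still and upright (within about 6 degrees) on its foot on the scale's pan, its axis within 15 mm of the pan's centre, so that no edge overhangs (horizontal distance between bush_mid and pan_top below 0.015 m and z of bush_mid in the frame of pan_top between 0.012 and 0.02 m and angle between bush_mid's own z axis and vertical below 0.1 rad and linear speed of stepped_bush below 0.02 m/s); the robot touches nothing.
It fails at once if the plain brass bush is shifted by more than 30 mm (distance of plain_bush from where it was at the start of the episode above 0.03 m).
It fails at once if the brass weight is shifted by more than 30 mm (distance of brass_weight from where it was at the start of the episode above 0.03 m).
It fails at once if the stepped bush is dropped (falls free by more than about 2 cm) (contact force between stepped_bush and the fingers below 0.02 N and linear speed of stepped_bush above 0.65 m/s).
It also fails if it takes over 35 s, if anything falls off the work surface, if the arm or the gripper's body presses on something with over 40 N, if the wrist force passes 120 N, or if a joint passes its speed limit or range.

### The arm

A 6-joint arm with a two-finger parallel gripper is mounted at the origin on a cart in front of the work surface, level with it; the furniture and walls round the work are solid. World frame = base frame: x ahead of the robot, y to its left, z up, the work surface at z = 0. Lengths are in m, angles in rad, forces in N, time in s.
With the tool pointing down it reaches from about 0.4 to 0.925 m from the base axis. Payload 3.4 kg.
Tool frame: the origin (TCP) lies at the centre of the arm's flange, where the gripper is bolted on; the fingertips stand 173 mm ahead of it and the grasp point (between the pads) lies 155 mm ahead of it; z points along the fingers, y is the line along which they close (so a half turn about z gives the same grasp; the last joint's range is limited). The gripper opens to 85 mm and grips with 20 to 120 N. Pads are 22 mm wide; open, the fingers measure 114 mm over their backs; the gripper's body (76 mm by 85 mm) begins 54 mm behind the grasp point. The pads swing forward as they close: fully open they stand 13 mm farther back than shut.
Start: joints at [1.19, 0.307, 1.506, -0, 1.328, -0.073], TCP at [0.174, 0.548, 0.405] pointing down, gripper open.
Joint ranges: [-3.12, 3.12], [-1.05, 2.28], [0.14, 2.33], [-1.42, 4.57], [0.1, 2.73], [-2.68, 2.68]. Speed limits (rad/s): [2.57, 2.57, 3.14, 3.14, 3.14, 3.14].

### API

Orientations are given as a 3x3 rotation matrix whose columns are the frame's x, y, z axes.
In Python, from cell import monitor, vision, order gives the robot as it stands.
- The arm moves only by the tool apply_moves, never from a script. Its argument "targets" is a list of rows, each a list of 3 entries, a list of its own where there are three numbers: the opening, from -1 (shut) to 1 (fully open), so that 0 is half open, then the shift along the tool's x, y, z in mm, then the turn about the tool's z in degrees. In form: [[jaw, [tx, ty, tz], roll], ...]. A call has 1 to 10 rows; each row is the pose to reach, as a shift and turn from the pose commanded when the call began, along the tool's axes at that moment; what a row does not reach only later rows make up. A row lasts 1/8 s, in which the tool goes at most 62.5 mm and 10.7 degrees, less where a joint would pass 70% of its speed; a pose out of reach is approached as far as the arm can. A call with a gripper value outside its range is refused whole. The fingers move at their own pace and stop on an object; the grip force is fixed at half the most. Time passes only in rows, so rows that repeat a pose let the fingers close. It gives the time, the measured TCP pose, the force, the opening and the grip force at its end, in the units of the state.
- monitor.sense(): the state, without advancing time (a new reading comes with each control period).
- vision.get_image(name): name is "scene" or "side" or "wrist"; returns a dict with "frame" (480x640x3 uint8, red, green, blue), "K" (3x3 intrinsics, pixels), "distortion" ([k1, k2, p1, p2, k3] as OpenCV has them; the pictures are not rectified), "T" (4x4, takes a point from camera to world coordinates); the wrist camera has in their place "hand_eye" (4x4, takes a point from camera to tool coordinates, whose origin is the TCP and whose axes are the flange's). Camera axes: x right, y up, looking along -z (the intrinsics and any distortion apply to the point x, -y, -z); pixel columns grow to the right and rows downward; lengths in m; the calibration is good to about 2 mm. A picture is of the moment at which its call begins: read the wrist's pose just before it. There is no depth.
- order.close_job(): hands the job in; it is judged then, once.
The state is a dict: "time": time; "qpos": joint angles; "qvel": joint speeds; "joint_torque": joint torques, N m; "tcp_pos": TCP position; "tcp_rot": TCP orientation; "wrist_force": force on the tool from outside, world axes, zero at the start; "moment": the same for the moment, N m; "width": opening from 0.0 (shut) to 1.0 (fully open); "finger_force": force on a finger pad.
Only numpy, scipy, OpenCV 4.12 (cv2) and the standard library are available. Lean on these libraries where they do the work, as an engineer would, in place of code of your own. Each camera call takes 0.05 s, during which the arm holds its last target. There are 200 camera calls.

## Working session

There is one attempt and no reset: what is moved stays moved. The work goes in short steps, Python scripts to look and compute and a tool call to move; the robot and the scene stay as the last step left them, time stands still between calls to the robot, and variables do not carry over. Pictures are saved under pics/ and viewed, at most 10 in all, crops included, and the job is handed in when it is done.

Besides the shell and the picture viewer there is one more tool, called as name([rows], argument=value, ...), one row to a line, values as JSON. apply_moves: Moves the arm, as the interface text tells. Its arguments: {"type":"object","properties":{"targets":{"type":"array","items":{"type":"array"}}},"required":["targets"]}

```bash
mkdir -p pics
cat > h.py <<'E'
import numpy as np, cv2
from cell import monitor, vision, order
def grab(n):
    s=monitor.sense(); d=vision.get_image(n); 
    if 'T' in d: T=np.array(d['T'])
    else:
        W=np.eye(4); W[:3,:3]=s['tcp_rot']; W[:3,3]=s['tcp_pos']; T=W@np.array(d['hand_eye'])
    return d['frame'],np.array(d['K']),np.array(d['distortion'],float),T
def onplane(px,z,K,D,T):
    u=cv2.undistortPoints(np.array([[px]],float),K,D)[0,0]
    r=T[:3,:3]@np.array([u[0],-u[1],-1]); return T[:3,3]+r*(z-T[2,3])/r[2]
def proj(P,K,D,T):
    p=(np.linalg.inv(T)@np.c_[np.atleast_2d(P),np.ones(len(np.atleast_2d(P)))].T)[:3].T*[1,-1,-1]
    return cv2.projectPoints(p,np.zeros(3),np.zeros(3),K,D)[0][:,0]
def save(n,im): cv2.imwrite('pics/'+n,im[...,::-1])
E
python3 - <<'E'
from h import *
s=monitor.sense(); print(s['time'],s['tcp_pos'],s['tcp_rot'],s['width'])
for n in ['scene','side','wrist']:
    f,K,D,T=grab(n); save(n+'0.png',f); np.savez(n+'0.npz',f=f,K=K,D=D,T=T); print(n,T[:3,3].round(3))
E
```

```text
0.0 [0.17354162 0.54780778 0.40379291] [[-9.53295946e-01  3.02036870e-01 -7.54062072e-04]
 [ 3.02037772e-01  9.53294119e-01 -1.87284802e-03]
 [ 1.53173785e-04 -2.01313365e-03 -9.99997962e-01]] 0.9995545793305778
scene [-0.016 -0.479  0.559]
side [0.582 0.865 0.728]
wrist [0.105 0.571 0.373]
```

View pics/scene0.png

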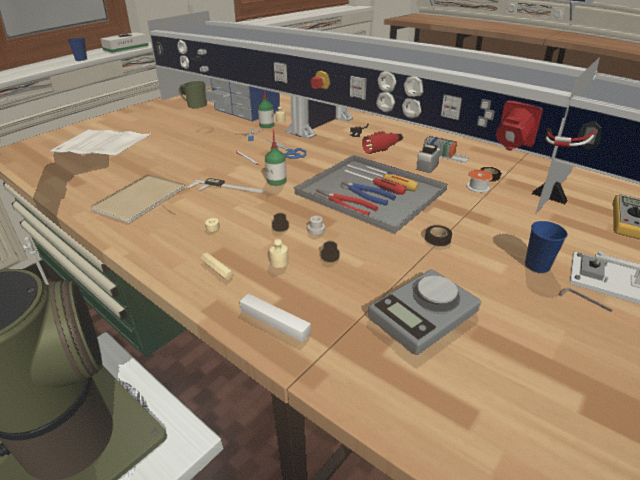

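View pics/side0.png

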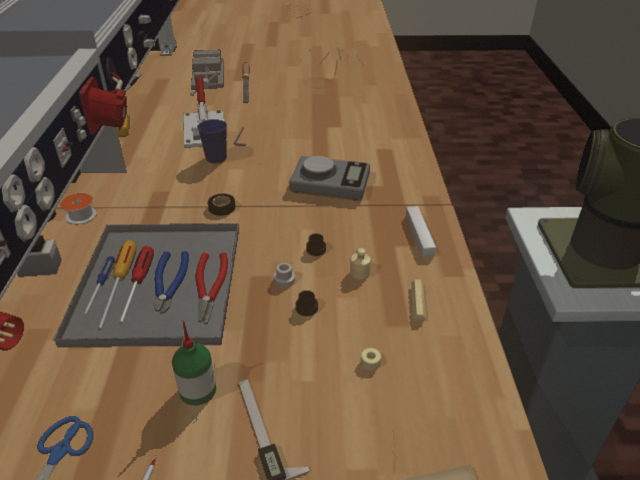

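Scene view: the steel bush is at (316,226). The black look-alikes are at (280,222) and (330,252), the plain brass bush at (212,226), the weight at (278,255) and the pan at (438,289). Side view: the steel bush is at (285,273), the black ones at (316,243) and (307,302), the plain bush at (371,358), the weight at (361,265) and the pan at (318,165). I choose the grey stepped one and check it in a close crop.

Run:
```python
from h import *
L=lambda n:(lambda d:(d['f'],d['K'],d['D'],d['T']))(np.load(n+'0.npz'))
f,K,D,T=L('scene'); g,K2,D2,T2=L('side')
c=lambda f,x,y,w,h,s:cv2.resize(f[y:y+h,x:x+w],None,fx=s,fy=s,interpolation=cv2.INTER_CUBIC)
a=np.hstack([c(f,290,200,66,50,6),c(g,255,250,66,50,6)])
b=np.hstack([c(f,390,255,99,75,4),c(g,272,130,99,75,4)])
save('crop.png',np.vstack([a,b]))
for n,p,q,z in [('bush',(316,219),(285,267),.032),('blk1',(280,215),(316,237),.032),('blk2',(330,243),(307,295),.032),('plain',(212,221),(371,354),.019),('weight',(278,243),(361,252),.057),('pan',(438,289),(318,164),.052)]:
    print(n,onplane(p,z,K,D,T).round(4),onplane(q,z,K2,D2,T2).round(4))
```

```text
bush [0.6308 0.067  0.032 ] [0.6322 0.0721 0.032 ]
blk1 [0.5925 0.1438 0.032 ] [ 0.5738 -0.0166  0.032 ]
blk2 [ 0.5757 -0.0168  0.032 ] [0.5914 0.1468 0.032 ]
plain [0.4886 0.2669 0.019 ] [0.4893 0.2696 0.019 ]
weight [0.4827 0.0429 0.057 ] [0.4917 0.0609 0.057 ]
pan [ 0.5607 -0.2701  0.052 ] [ 0.5664 -0.2607  0.052 ]
```

View pics/crop.png

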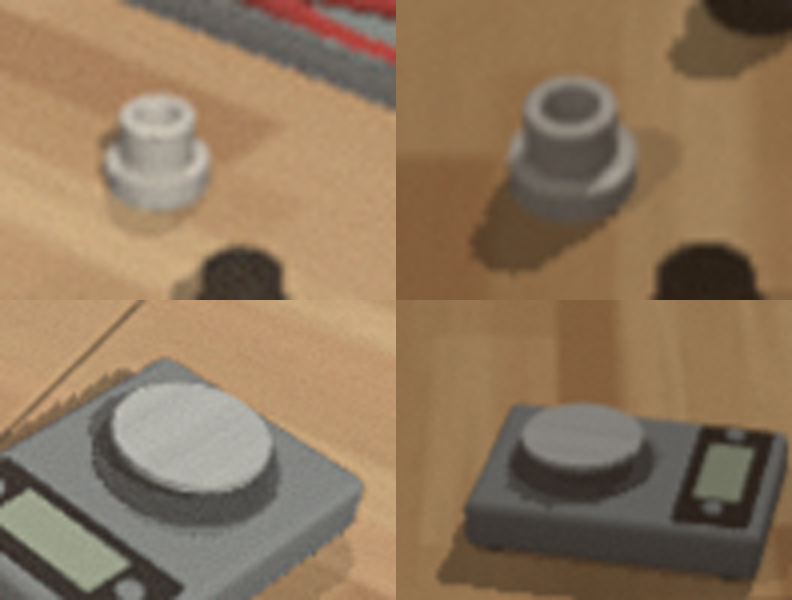

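The crop confirms it: a bare grey bush with step and hole, at about (0.6315, 0.070). The pan is at about (0.563, -0.266), to be refined from close by. Moving above the bush with the jaws closing along world x, away from the black bushes.

apply_moves([
  [1, [-580, -316, 50], 72],
  [1, [-580, -316, 50], 72],
  [1, [-580, -316, 50], 72],
  [1, [-580, -316, 50], 72],
  [1, [-580, -316, 50], 72],
  [1, [-580, -316, 50], 72],
  [1, [-580, -316, 50], 72],
  [1, [-580, -316, 50], 72],
  [1, [-580, -316, 50], 72],
  [1, [-580, -316, 50], 72],
])

```text
time: 1.4
tcp_pos: [0.6065, 0.0969, 0.3571]
tcp_rot: [[-0.007, 1.0, -0.0], [1.0, 0.007, 0.0], [0.0, -0.0, -1.0]]
wrist_force: [0.9, 0.4, -0.4]
width: 0.998
finger_force: 0.0
```

apply_moves([
  [1, [0, 0, 0], 0],
  [1, [0, 0, 0], 0],
  [1, [0, 0, 0], 0],
])

```text
time: 1.78
tcp_pos: [0.6043, 0.0997, 0.3575]
tcp_rot: [[-0.009, 1.0, -0.001], [1.0, 0.009, 0.0], [0.0, -0.001, -1.0]]
wrist_force: [-0.6, 0.7, -0.3]
width: 0.999
finger_force: 0.0
```

Run:
```python
from h import *
f,K,D,T=grab('wrist'); save('w1.png',f); np.savez('w1.npz',f=f,K=K,D=D,T=T)
print(T.round(3)); print(proj([[.6315,.07,.032],[.6315,.07,0]],K,D,T))
```

```text
[[ 1.    -0.008 -0.002  0.605]
 [ 0.008  0.958  0.288  0.174]
 [-0.001 -0.288  0.958  0.327]
 [ 0.     0.     0.     1.   ]]
[[349.25030451 257.29167447]
 [346.54435141 245.95973942]]
```

View pics/w1.png

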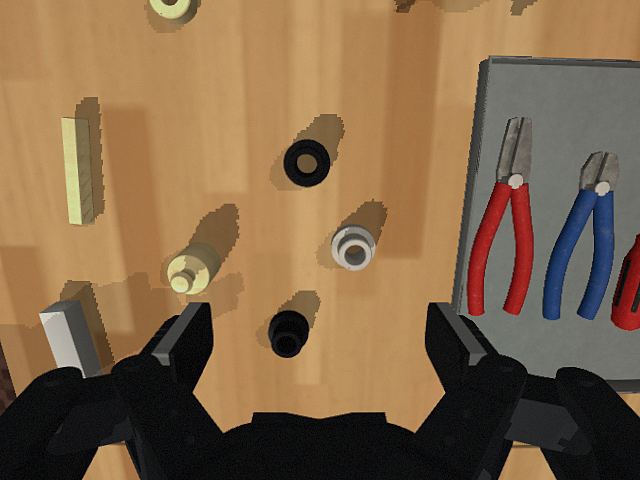

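The wrist view shows the steel bush's neck top at about (355,252), close to the prediction (349,257). The black look-alikes are at (307,162) and (288,335), the weight at (187,275). Refining with a circle fit.

Run:
```python
from h import *
d=np.load('w1.npz'); f,K,D,T=[d[k] for k in 'fKDT']
x0,y0=320,215; c=cv2.resize(f[y0:y0+68,x0:x0+68],None,fx=8,fy=8,interpolation=cv2.INTER_CUBIC)
sat=cv2.cvtColor(c,cv2.COLOR_RGB2HSV)[...,1]
m=(sat<45).astype(np.uint8); cs,_=cv2.findContours(m,cv2.RETR_EXTERNAL,cv2.CHAIN_APPROX_NONE)
k=max(cs,key=cv2.contourArea); e=cv2.fitEllipse(k); print('outline',np.array(e[0])/8+[x0,y0],np.array(e[1])/8)
for p in [(355,252)]: print(onplane(p,.032,K,D,T))
P=onplane((355,252),.032,K,D,T)
for R,z,col in [(.014,.032,(255,0,0)),(.02,.015,(0,255,0)),(.02,0,(0,0,255))]:
    a=np.linspace(0,6.28,80); q=proj(np.c_[P[0]+R*np.cos(a),P[1]+R*np.sin(a),0*a+z],K,D,T)
    cv2.polylines(c,[np.int32((q-[x0,y0]+.5)*8)],True,col,1)
save('fit.png',c)
```

```text
outline [353.09154892 247.16646957] [43.04887772 45.55721283]
[0.63624913 0.07481586 0.032     ]
```

View pics/fit.png

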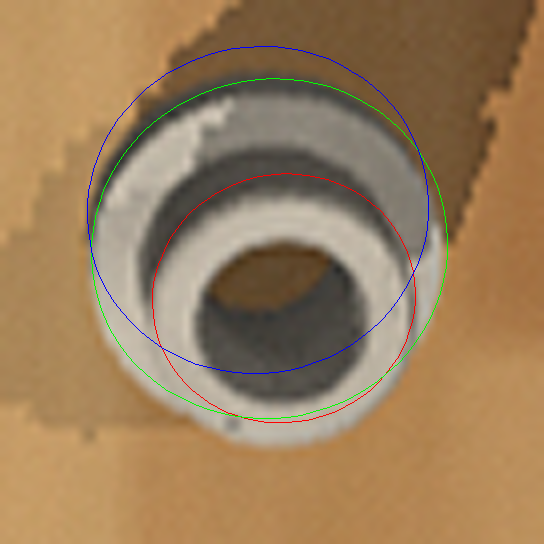

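apply_moves([
  [0.3, [-27, 31, 40], 0],
  [0.3, [-27, 31, 90], 0],
  [0.3, [-27, 31, 130], 0],
  [0.3, [-27, 31, 130], 0],
  [0.3, [-27, 31, 130], 0],
])

```text
time: 2.45
tcp_pos: [0.637, 0.0728, 0.2291]
tcp_rot: [[-0.009, 1.0, 0.002], [1.0, 0.009, 0.0], [0.0, 0.002, -1.0]]
wrist_force: [0.1, 1.2, 0.4]
width: 0.653
finger_force: 0.0
```

Run:
```python
from h import *
s=monitor.sense();print(s['tcp_pos'],s['width'])
f,K,D,T=grab('wrist'); 
P=np.array([.635,.073])
for R,z,col in [(.014,.032,(255,0,0)),(.02,.015,(0,255,0))]:
    a=np.linspace(0,6.28,80); q=proj(np.c_[P[0]+R*np.cos(a),P[1]+R*np.sin(a),0*a+z],K,D,T)
    cv2.polylines(f,[np.int32(q)],True,col,1)
save('w2.png',f)
```

```text
[0.63695833 0.07275823 0.22910176] 0.6528053109506209
```

View pics/w2.png

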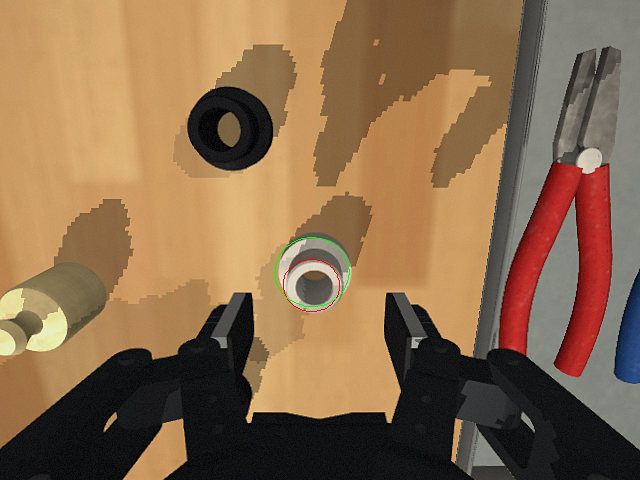

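The steel bush is at (314,286) and matches the overlay within 2 px, midway between the pads. Descending and closing.

apply_moves([
  [0.3, [0, 0, 20], 0],
  [0.3, [0, 0, 37], 0],
  [0.3, [0, 0, 37], 0],
  [0.3, [0, 0, 37], 0],
])

```text
time: 3.0
tcp_pos: [0.6369, 0.0719, 0.1912]
tcp_rot: [[-0.007, 1.0, 0.001], [1.0, 0.007, 0.0], [0.0, 0.001, -1.0]]
wrist_force: [1.1, 0.0, 0.8]
width: 0.651
finger_force: 0.0
```

apply_moves([
  [-0.1, [0, 0, 0], 0],
  [-0.3, [0, 0, 0], 0],
  [-1, [0, 0, 0], 0],
  [-1, [0, 0, 0], 0],
  [-1, [0, 0, 0], 0],
  [-1, [0, 0, 0], 0],
])

```text
time: 3.75
tcp_pos: [0.6368, 0.0718, 0.1914]
tcp_rot: [[-0.007, 1.0, 0.001], [1.0, 0.007, 0.0], [0.0, 0.001, -1.0]]
wrist_force: [-1.0, 0.5, 6.7]
width: 0.313
finger_force: 59.1
```

Gripped at 27 mm opening with 59 N, which fits the 28 mm neck. Lifting, then moving beyond the pan so the wrist camera looks straight down on it.

apply_moves([
  [-1, [0, 0, -30], 0],
  [-1, [0, 0, -80], 0],
  [-1, [0, 0, -130], 0],
  [-1, [-60, -11, -130], 0],
  [-1, [-120, -22, -130], 0],
  [-1, [-180, -33, -130], 0],
  [-1, [-240, -44, -130], 0],
  [-1, [-300, -55, -130], 0],
  [-1, [-360, -66, -130], 0],
  [-1, [-400, -76, -130], 0],
])

```text
time: 5.0
tcp_pos: [0.5626, -0.3315, 0.3199]
tcp_rot: [[-0.006, 1.0, -0.0], [1.0, 0.006, -0.0], [-0.0, -0.0, -1.0]]
wrist_force: [1.3, 0.3, -0.6]
width: 0.308
finger_force: 59.6
```

apply_moves([
  [-1, [0, 0, 0], 0],
  [-1, [0, 0, 0], 0],
  [-1, [0, 0, 0], 0],
])

```text
time: 5.38
tcp_pos: [0.5637, -0.3274, 0.3202]
tcp_rot: [[-0.009, 1.0, -0.001], [1.0, 0.009, 0.001], [0.001, -0.001, -1.0]]
wrist_force: [0.3, 0.5, -1.3]
width: 0.308
finger_force: 59.6
```

Run:
```python
from h import *
s=monitor.sense();print(s['tcp_pos'],s['width'],s['wrist_force'])
f,K,D,T=grab('wrist'); save('w3.png',f); np.savez('w3.npz',f=f,K=K,D=D,T=T)
print(proj([[.563,-.266,.052]],K,D,T))
g=grab('side'); np.savez('s3.npz',f=g[0],K=g[1],D=g[2],T=g[3])
```

```text
[ 0.56368325 -0.32737433  0.32023244] 0.30797773033308595 [ 0.29996156  0.47563163 -1.34644511]
[[316.83068754 151.78602431]]
```

View pics/w3.png

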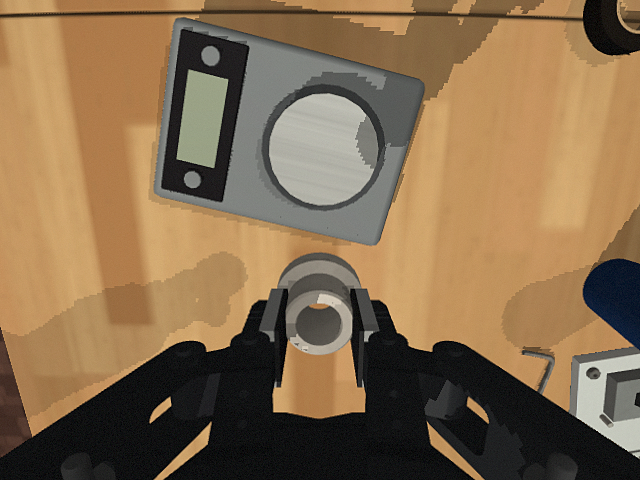

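The bush is held upright with the neck top at about (320,322), and the pan's bright disc is centred at about (324,150).

Run:
```python
from h import *
d=np.load('w3.npz'); f,K,D,T=[d[k] for k in 'fKDT']
for p,z in [((324.5,150),.052),((267,150),.052),((382,150),.052),((324,92),.052),((324,208),.052),((320,322),.1608),((286,322),.1608),((353,322),.1608)]: print(p,onplane(p,z,K,D,T).round(4))
c=f.copy()
def circ(P,R,z,col,):
    a=np.linspace(0,6.28,90); q=proj(np.c_[P[0]+R*np.cos(a),P[1]+R*np.sin(a),0*a+z],K,D,T); cv2.polylines(c,[np.int32((q+.5)*8)],True,col,1,cv2.LINE_AA,3)
circ(onplane((324.5,150),.052,K,D,T),.035,.052,(255,0,0))
B=onplane((320,322),.1608,K,D,T); circ(B,.014,.1608,(255,0,0)); circ(B,.02,.1438,(0,255,0))
save('fit3.png',cv2.resize(c[70:370,220:420],None,fx=2,fy=2))
```

```text
(324.5, 150) [ 0.5679 -0.2649  0.052 ]
(267, 150) [ 0.5314 -0.2651  0.052 ]
(382, 150) [ 0.6044 -0.2645  0.052 ]
(324, 92) [ 0.5671 -0.2304  0.052 ]
(324, 208) [ 0.568  -0.3023  0.052 ]
(320, 322) [ 0.5652 -0.3257  0.1608]
(286, 322) [ 0.5517 -0.3258  0.1608]
(353, 322) [ 0.5783 -0.3256  0.1608]
```

View pics/fit3.png

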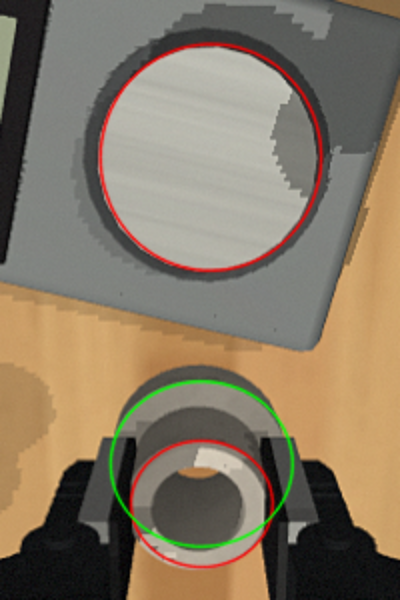

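apply_moves([
  [-1, [30, 1, 0], 0],
  [-1, [61, 2, 0], 0],
  [-1, [61, 2, 0], 0],
  [-1, [61, 2, 30], 0],
  [-1, [61, 2, 55], 0],
  [-1, [61, 2, 68], 0],
  [-1, [61, 2, 73], 0],
  [-1, [61, 2, 75], 0],
  [-1, [61, 2, 75], 0],
  [-1, [61, 2, 75], 0],
])

```text
time: 6.72
tcp_pos: [0.5653, -0.2679, 0.2463]
tcp_rot: [[-0.007, 1.0, 0.001], [1.0, 0.007, -0.001], [-0.001, 0.001, -1.0]]
wrist_force: [-0.5, -0.2, -1.0]
width: 0.311
finger_force: 59.6
```

apply_moves([
  [-1, [0, 0, 0.7], 0],
  [-1, [0, 0, 1.4], 0],
  [-1, [0, 0, 1.4], 0],
])

```text
time: 7.1
tcp_pos: [0.565, -0.2677, 0.2441]
tcp_rot: [[-0.007, 1.0, -0.0], [1.0, 0.007, 0.0], [0.0, -0.0, -1.0]]
wrist_force: [0.4, 0.1, -2.0]
width: 0.31
finger_force: 59.6
```

Run:
```python
from h import *
s=monitor.sense();print(s['tcp_pos'],s['width'],s['wrist_force'])
f,_,_,_=grab('side'); g,_,_,_=grab('scene')
c=lambda f,x,y:cv2.resize(f[y:y+80,x:x+80],None,fx=5,fy=5,interpolation=cv2.INTER_CUBIC)
save('s4.png',np.hstack([c(f,280,110),c(g,395,240)]))
```

```text
[ 0.56498406 -0.26766118  0.24413844] 0.3099614926211056 [ 0.44620734  0.14055095 -1.992815  ]
```

View pics/s4.png

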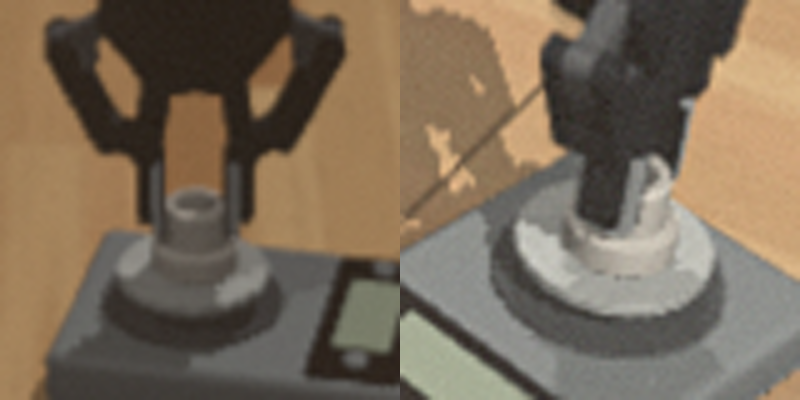

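The bush is over the middle of the pan with the foot about at the surface, but no contact force yet. Lowering in small steps.

apply_moves([
  [-1, [0, 0, 0.5], 0],
  [-1, [0, 0, 1], 0],
  [-1, [0, 0, 1], 0],
])

```text
time: 7.58
tcp_pos: [0.565, -0.2677, 0.2434]
tcp_rot: [[-0.007, 1.0, 0.0], [1.0, 0.007, -0.0], [-0.0, 0.0, -1.0]]
wrist_force: [-0.6, 0.4, 1.7]
width: 0.31
finger_force: 59.8
```

apply_moves([
  [-1, [0, 0, 0.5], 0],
  [-1, [0, 0, 0.5], 0],
])

```text
time: 7.82
tcp_pos: [0.565, -0.2677, 0.2434]
tcp_rot: [[-0.007, 1.0, 0.0], [1.0, 0.007, -0.0], [-0.0, 0.0, -1.0]]
wrist_force: [-0.9, 0.7, 5.0]
width: 0.309
finger_force: 60.3
```

Contact: 5 N and z no longer drops. Releasing and withdrawing.

apply_moves([
  [-0.2, [0, 0, 0], 0],
  [0, [0, 0, 0], 0],
  [0.3, [0, 0, 0], 0],
  [0.3, [0, 0, 0], 0],
  [0.3, [0, 0, -5], 0],
  [0.3, [0, 0, -25], 0],
  [0.3, [0, 0, -70], 0],
  [0.3, [-50, 0, -100], 0],
  [0.3, [-75, 0, -100], 0],
  [0.3, [-75, 0, -100], 0],
])

```text
time: 9.07
tcp_pos: [0.5651, -0.3444, 0.3419]
tcp_rot: [[-0.005, 1.0, -0.0], [1.0, 0.005, 0.0], [0.0, -0.0, -1.0]]
wrist_force: [-0.7, 0.4, -0.1]
width: 0.647
finger_force: 0.0
```

Run:
```python
from h import *
s=monitor.sense();print(s['tcp_pos'],s['width'],s['wrist_force'])
f,K,D,T=grab('wrist'); a=np.linspace(0,6.28,90)
for P,R,z,col in [((.567,-.265),.035,.052,(255,0,0)),((.566,-.266),.014,.084,(0,255,0))]:
    q=proj(np.c_[P[0]+R*np.cos(a),P[1]+R*np.sin(a),0*a+z],K,D,T); cv2.polylines(f,[np.int32(q)],True,col,1)
save('w5.png',f)
```

```text
[ 0.5651209  -0.34438063  0.34194228] 0.6473198878579801 [-0.73461356  0.3609196  -0.10929692]
```

View pics/w5.png

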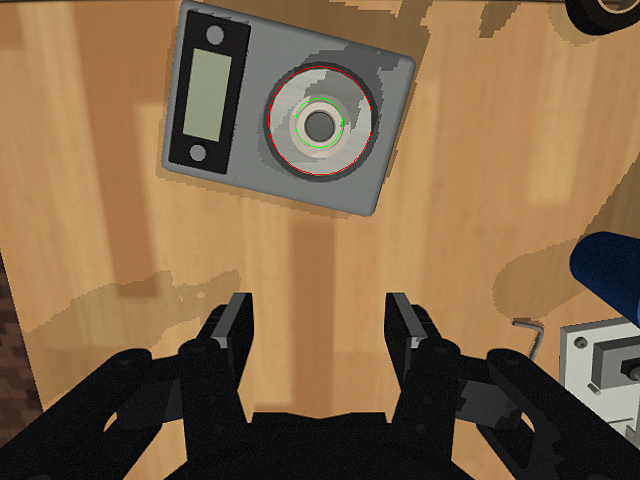

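The bush stands upright with its hole at (319,126), within about 2–3 mm of the pan's centre (321,121), and the arm is clear. Handing in.

```bash
python3 -c "
from cell import order
print(order.close_job())"
```

```text
the job is handed in; nothing more can be done
None
```

The stepped steel bush stands upright and released about 2–3 mm from the pan's centre by the last wrist image; I kept the arm clear of the plain brass bush and the weight, and the job is handed in at about 9 s with no verdict returned.

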